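# Turn the drain plate over against the coved upstand

### The job

The rectangular white drain plate was left lying with its ribs up; turn it over so that it lies flat on its ribs on the table in front of the steel upstand, smooth face up. Do it by pushing only, without gripping or lifting it off the table: push it against the curved foot of the upstand until it rides up and stands tipped, leaning on the upstand by itself or under your push, then reach over from behind the upstand and push its top edge back until it falls over onto its ribs. Leave everything else where it stands.

Things in the scene. Friction and masses are not known exactly. Their poses are not given: they have to be found in the camera images.
- drain_plate: the drain plate: white wet polyethylene, 0.17 to 0.29 kg, slippery (friction about 0.4). 120 mm along its x, 140 along its y, 18 thick. Origin at the centre of its smooth face; z points from there to the ribbed face: up at the start, down when turned over. At the start it lies flat in front of the upstand, +x edge towards it, turned up to 0.3 rad from square
- plate_ribs (a point): centre of the drain plate's ribbed face, 18 mm from its origin: the slab is 11 mm thick with small drain holes, and carries three ribs 12 mm wide and 7 mm high along the plate's x over its full length, at y = -55, 0 and 55 mm
- corner_a (a point): the +x +y corner of the drain plate at half its thickness: 9 mm above the table while the plate lies flat either way up
- corner_b (a point): the +x -y corner of the drain plate at half its thickness: 9 mm above the table while the plate lies flat either way up
- corner_c (a point): the -x +y corner of the drain plate at half its thickness: 9 mm above the table while the plate lies flat either way up
- corner_d (a point): the -x -y corner of the drain plate at half its thickness: 9 mm above the table while the plate lies flat either way up
- upstand: a fixed stainless upstand: a low wall 78 mm high, 200 mm long (along its y), of 3 mm sheet, with a coved foot in front. Origin on the table below the wall; x is level and points from the front, where the drain plate lies, through the wall to the back. Back of the wall at x = 6 mm; a 3 mm flange lies behind it to x = 49 mm; the space behind is free to x = 100 mm
- upstand_foot (a point): front end of the cove on the table, at x = -43 mm of the upstand. The front face rises from here through (x, z) = (-22, 24) and (-8, 50) to (0, 78) mm: the leading edge of a plate pushed along +x slides up it
- upstand_top (a point): middle of the wall's top edge, 78 mm high. A plate whose rear edge has been pushed to the cove's foot stays leaning here by itself at about 61 degrees, its top edge about 105 mm high and 15 mm behind the wall's line
- mould: bystander: white plastic cheese mould, an open cup 90 mm across and 75 mm tall, standing past one end of the upstand; origin at the centre of its underside
- weight: bystander: turned steel press weight 72 mm across and 56 mm tall, standing past the other end of the upstand; origin at the centre of its underside
- round_plate: bystander: round white plastic disc 70 mm across, 14 mm thick, lying beside the drain plate's lane on the robot's side; origin at the centre of its underside
- scraper: bystander: spatula with a dark wooden handle, lying beside the drain plate's lane on the side away from the robot; origin at the centre of its underside
- jar: bystander: glass jar with a white lid, 68 mm across and 90 mm tall, standing about 130 mm behind the upstand; origin at the centre of its underside
- spoon: bystander: steel spoon lying about 140 mm behind the upstand; origin at the centre of its underside
- brush: bystander: white cleaning brush lying on the left of the table; origin at the centre of its underside
Not all that is in view belongs to the job. Leave any blue or brown look-alike of the drain_plate alone.

How it is judged:
On the way:
1. the drain plate stands tipped up, leaning against the upstand (45 to 85 degrees from lying) (angle between drain_plate's own z axis and vertical between 0.785 and 1.48 rad and contact force between drain_plate and upstand above 0.05 N), for 0.15 s.
At the end, for the whole second after the job is handed in: The drain plate lies at rest flat on its ribs on the table, smooth face up (within 0.1 rad of level), its centre 60 to 300 mm in front of the upstand's line and within 130 mm of the upstand's middle along the wall (angle between drain_plate's own z axis and vertical above 3.04159 rad and height (world z) of drain_plate between 0.012 and 0.025 m and x of drain_plate in the frame of upstand between -0.3 and -0.06 m and y of drain_plate in the frame of upstand between -0.13 and 0.13 m and linear speed of drain_plate below 0.02 m/s and angular speed of drain_plate below 0.2 rad/s); the robot touches nothing.
It fails at once if the drain plate is lifted off the table (all four corners more than 35 mm high) (height (world z) of each of corner_a, corner_b, corner_c, corner_d above 0.035 m).
It fails at once if a bystander is moved by more than 30 mm (distance of any of mould, weight, round_plate, scraper, jar, spoon, brush from where it was at the start of the episode above 0.03 m).
It also fails if it takes over 58 s, if anything falls off the work surface, if the arm or the gripper's body presses on something with over 40 N, if the wrist force passes 120 N, or if a joint passes its speed limit or range.

### The arm

A 6-joint arm with a two-finger parallel gripper is mounted at the origin on the work surface. World frame = base frame: x ahead of the robot, y to its left, z up, the work surface at z = 0. Lengths are in m, angles in rad, forces in N, time in s.
With the tool pointing down it reaches from about 0.325 to 1 m from the base axis. Payload 5.1 kg.
Tool frame: the origin (TCP) lies midway between the tips of the shut fingers; the grasp point (between the pads) lies 19 mm behind it; z points along the fingers, y is the line along which they close (so a half turn about z gives the same grasp; the last joint's range is limited). The gripper opens to 85 mm and grips with 20 to 120 N. Pads are 22 mm wide; open, the fingers measure 114 mm over their backs; the gripper's body (76 mm by 85 mm) begins 54 mm behind the grasp point. The pads swing forward as they close: fully open they stand 13 mm farther back than shut.
Start: joints at [-1.412, 0.124, 1.65, -0, 1.367, -0.083], TCP at [0.156, -0.631, 0.231] pointing down, gripper open.
Joint ranges: [-2.61, 2.61], [-1.02, 2.33], [0.03, 2.71], [-1.35, 4.49], [0.32, 2.68], [-2.91, 2.91]. Speed limits (rad/s): [2.57, 2.57, 3.14, 3.14, 3.14, 3.14].

### API

Orientations are given as a unit quaternion [w, x, y, z].
In Python, from workcell import status, viewer, r gives the robot as it stands.
- The arm moves only by the tool play_rows, never from a script. Its argument "series" is a list that holds one entry, the list of rows, each a list of 7 numbers: the turn, a rotation vector about the tool's x, y, z in rad, then the shift along the tool's x, y, z in mm, then the gripper's target within -1 to 1 (shut at 1, half-way at 0, fully open at -1). In form: [[[ax, ay, az, x, y, z, gripper], ...]]. A call has 1 to 20 rows; each row is the pose to reach, as a shift and turn from the pose commanded when the call began, along the tool's axes at that moment; what a row does not reach only later rows make up. A row lasts 1/10 s, in which the tool goes at most 50 mm and 8.59 degrees, less where a joint would pass 70% of its speed; a pose out of reach is approached as far as the arm can. A call with a gripper value outside its range is refused whole. The fingers move at their own pace and stop on an object; "newtons" is the grip in N (left out, the last holds). Time passes only in rows, so rows that repeat a pose let the fingers close. It gives the time, the measured TCP pose, the force, the opening and the grip force at its end, in the units of the state.
- status.observe(): the state, without advancing time (a new reading comes with each control period).
- viewer.read_camera(name): name is "scene" or "top" or "wrist"; returns the picture (420x560x3 uint8, red, green, blue); there is no depth.
- viewer.camera_params(name): a dict with "fx", "fy", "cx", "cy" (pixels), "R" (3x3) and "t" (3): a world point X has camera coordinates R X + t. Camera axes: x right, y down, z forward; pixel columns grow to the right and rows downward; lengths in m; the calibration is good to about 2 mm. A picture is of the moment at which its call begins: read the wrist's pose just before it. camera_params takes no time and is no camera call; for the wrist camera it gives the pose at the moment of the call.
- r.close_job(): hands the job in; it is judged then, once.
The state is a dict: "clock": time; "qpos": joint angles; "dq": joint speeds; "joint_torque": joint torques, N m; "position": TCP position; "tool_rot": TCP orientation; "wrist_force": force on the tool from outside, world axes, zero at the start; "moment": the same for the moment, N m; "opening": finger opening in m; "grasp_force": force on a finger pad.
Only numpy, scipy, OpenCV 4.12 (cv2) and the standard library are available. Lean on these libraries where they do the work, as an engineer would, in place of code of your own. Each camera call takes 0.05 s, during which the arm holds its last target. There are 200 camera calls.

## Working session

There is one attempt and no reset: what is moved stays moved. The work goes in short steps, Python scripts to look and compute and a tool call to move; the robot and the scene stay as the last step left them, time stands still between calls to the robot, and variables do not carry over. Pictures are saved under pics/ and viewed, at most 10 in all, crops included, and the job is handed in when it is done.

Besides the shell and the picture viewer there is one more tool, called after "Emit:" in YAML: its name, and indented under it one key for each argument. play_rows: Moves the arm, as the interface text tells. Its arguments: {"type":"object","properties":{"series":{"type":"array","items":{"type":"array","items":{"type":"array","items":{"type":"number"}}}},"newtons":{"type":"number"}},"required":["series"]}

```bash
ls; mkdir -p pics; python3 - <<'E'
from workcell import status, viewer, r
import cv2,numpy as np
s=status.observe();print(s)
for n in("scene","top"):
    im=viewer.read_camera(n);cv2.imwrite(f"pics/{n}0.png",im[:,:,::-1]);p=viewer.camera_params(n);print(n,p)
a=cv2.imread("pics/scene0.png");b=cv2.imread("pics/top0.png")
E
```

```text
pics
{'clock': 0.0, 'qpos': array([-1.41160694e+00,  1.24501780e-01,  1.65166928e+00, -3.14445339e-05,
        1.36747518e+00, -8.25875631e-02]), 'dq': array([ 1.45781814e-03,  5.64307421e-04, -1.29731124e-03, -6.26951291e-05,
        5.58315074e-04,  1.44395235e-03]), 'joint_torque': array([-1.94911379e-03, -4.23613501e+01, -3.65455842e+01, -1.88332388e-04,
        7.02600679e-03,  8.41833355e-06]), 'position': array([ 0.15550385, -0.630504  ,  0.23005795]), 'tool_rot': array([-1.02544858e-03,  9.92700975e-01,  1.20597347e-01, -5.47012707e-05]), 'wrist_force': array([ 0.03698761, -0.211292  , -0.40770031]), 'moment': array([ 0.01497116, -0.02045285, -0.01618804]), 'grasp_force': 0.0, 'opening': 0.08538019959750738}
scene {'fx': 454.2770913951996, 'fy': 454.2770913951996, 'cx': 276.0752785334945, 'cy': 212.16151768099795, 'R': array([[-0.67031786,  0.74189896, -0.01612134],
       [ 0.58551623,  0.51542706, -0.62570416],
       [-0.45589989, -0.42885998, -0.77989384]]), 't': array([ 0.34720135, -0.25949233,  1.53859473])}
top {'fx': 515.8485675283771, 'fy': 515.8485675283771, 'cx': 280.6195329105728, 'cy': 213.067244798417, 'R': array([[-0.01890944, -0.99981784, -0.00259316],
       [-0.99723276,  0.01904693, -0.07186122],
       [ 0.07189752,  0.00122713, -0.99741127]]), 't': array([0.01083247, 0.54154797, 1.266029  ])}
```

View pics/top0.png

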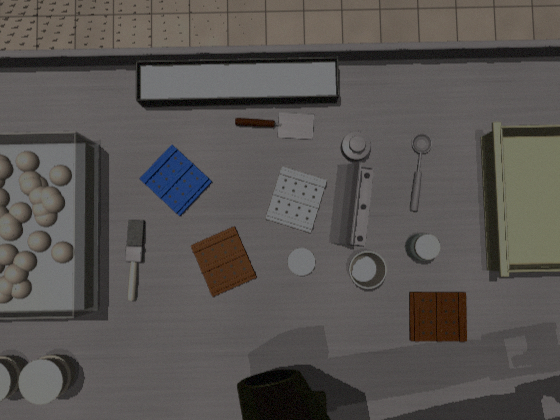

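View pics/scene0.png

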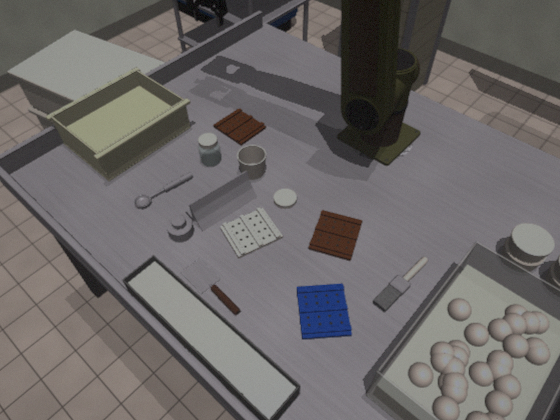

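The top picture has four rib-plate look-alikes: white (297,199), blue (176,181), brown (224,261) and brown (438,316). Only the white one lies in front of the upstand (361,206), so it fits the description. The mould is at (367,270), the weight (356,147), the round plate (301,262), the scraper (275,124), the jar (426,248) and the spoon (420,160). I'll crop and measure.

```bash
cat > h.py <<'E'
import cv2,numpy as np
from workcell import status,viewer,r
def ray(p,uv,z):
    d=p['R'].T@np.array([(uv[0]-p['cx'])/p['fx'],(uv[1]-p['cy'])/p['fy'],1]);o=-p['R'].T@p['t']
    return o+d*(z-o[2])/d[2]
def proj(p,X):
    c=p['R']@np.asarray(X)+p['t'];return np.array([p['fx']*c[0]/c[2]+p['cx'],p['fy']*c[1]/c[2]+p['cy']])
E
python3 - <<'E'
from h import *
p=viewer.camera_params("top");im=cv2.imread("pics/top0.png")
g=cv2.cvtColor(im,cv2.COLOR_BGR2HSV)
m=((g[...,2]>150)&(g[...,1]<40)).astype(np.uint8)*255
print("table V",g[300,330])
for th in(135,150,165):
  m=((g[...,2]>th)&(g[...,1]<40)).astype(np.uint8)*255
  m=cv2.morphologyEx(m,cv2.MORPH_CLOSE,np.ones((5,5)))
  c,_=cv2.findContours(m,0,2)
  for k in c:
    rc=cv2.minAreaRect(k);(x,y)=rc[0]
    if cv2.contourArea(k)>80 and 230<x<450 and 100<y<300:
        b=cv2.boxPoints(rc);print(th,np.round(rc[0]),np.round(rc[1],1),round(rc[2]),[np.round(ray(p,q,.015)[:2],3).tolist() for q in b])
cv2.imwrite("pics/crop.png",cv2.resize(im[95:305,225:455],None,fx=2.8,fy=2.8,interpolation=cv2.INTER_CUBIC))
E
```

```text
table V [15 17 90]
```

View pics/crop.png

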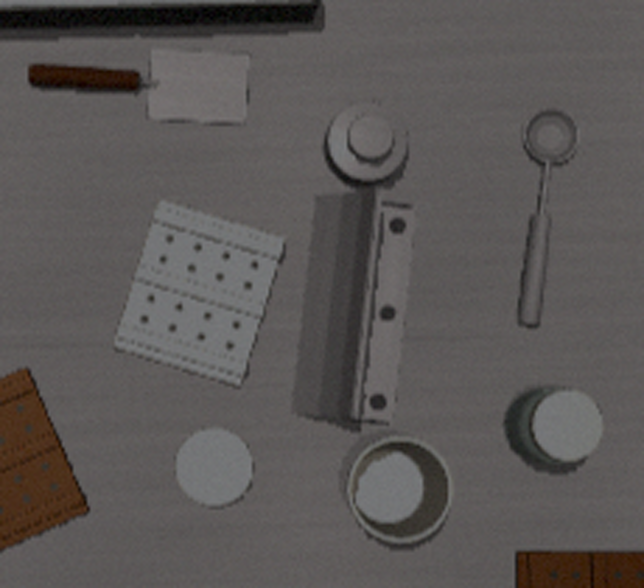

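The crop confirms the white plate with ribs up (crop corners (160,200), (285,240), (243,385), (115,348)), tilted about 17° in the image. The upstand's front foot runs from (316,195) to (294,415), and its flange back edge from (412,207) to (390,423).

```bash
python3 - <<'E'
from h import *
p=viewer.camera_params("top");im=cv2.imread("pics/top0.png")
g=cv2.cvtColor(im,cv2.COLOR_BGR2HSV)
m=((g[...,2]>112)&(g[...,1]<35)).astype(np.uint8)*255
m=cv2.morphologyEx(m,cv2.MORPH_CLOSE,np.ones((5,5)))
c,_=cv2.findContours(m,0,2)
for k in c:
    rc=cv2.minAreaRect(k);(x,y)=rc[0]
    if cv2.contourArea(k)>80 and 230<x<450 and 100<y<300:
        b=cv2.boxPoints(rc);print(np.round(rc[0]),np.round(rc[1],1),[np.round(ray(p,q,.015)[:2],3).tolist() for q in b])
C=lambda x,y,z:np.round(ray(p,(225+x/2.8,95+y/2.8),z)[:2],4)
P=[C(x,y,.018) for x,y in((160,200),(285,240),(243,385),(115,348))]
print("plate",P,np.mean(P,0),np.linalg.norm(np.diff(P+P[:1],axis=0),axis=1))
for n,a,b,z in(("foot",(316,195),(294,415),0),("top",(378,190),(358,430),.078),("flange",(412,207),(390,423),.003)):
    A,B=C(*a,z),C(*b,z);d=(A-B)/np.linalg.norm(A-B);print(n,A,B,(A+B)/2,np.linalg.norm(A-B),d,np.arctan2(d[1],d[0]))
for n,q,z in(("weight",(368,143),.056),("mould",(400,492),.075),("disc",(214,467),.014),("jar",(567,427),.09),("spoonend",(530,325),.005),("scr",(148,123),.002),("scr",(246,123),.002)):print(n,C(*q,z))
E
```

```text
[361. 267.] [26.8 25.9] [[0.419, -0.154], [0.447, -0.212], [0.387, -0.24], [0.359, -0.182]]
[301. 261.] [26.2 25.5] [[0.423, -0.003], [0.466, -0.049], [0.42, -0.094], [0.376, -0.048]]
[428. 246.] [23. 23.] [[0.481, -0.336], [0.48, -0.393], [0.423, -0.391], [0.424, -0.333]]
[296. 199.] [46.7 53.9] [[0.531, 0.038], [0.66, -0.004], [0.623, -0.115], [0.495, -0.072]]
[295. 125.] [34.3 23.1] [[0.738, 0.004], [0.797, 0.0], [0.79, -0.087], [0.731, -0.082]]
plate [array([ 0.6591, -0.0055]), array([ 0.6208, -0.1167]), array([ 0.4918, -0.0761]), array([0.5269, 0.0371])] [ 0.57465 -0.0403 ] [0.11761093 0.13523816 0.11851688 0.1388942 ]
foot [ 0.6639 -0.1475] [ 0.4646 -0.1224] [ 0.56425 -0.13495] 0.20087433882903016 [ 0.99216257 -0.12495374] -0.12528120607566914
top [ 0.6543 -0.1918] [ 0.45   -0.1688] [ 0.55215 -0.1803 ] 0.2055905883059825 [ 0.99372253 -0.11187283] -0.11210750752884124
flange [ 0.6507 -0.2339] [ 0.4557 -0.208 ] [ 0.5532  -0.22095] 0.19671250595729795 [ 0.99129437 -0.13166423] -0.1320476355373876
weight [ 0.6996 -0.1878]
mould [ 0.3971 -0.2031]
disc [ 0.4197 -0.0489]
jar [ 0.4492 -0.342 ]
spoonend [ 0.5413 -0.3362]
scr [0.7328 0.004 ]
scr [ 0.731  -0.0853]
```

```bash
cat >> h.py <<'E'
from scipy.spatial.transform import Rotation as Ro
O=np.array([.559,-.175,0]);yu=np.array([np.cos(-.128),np.sin(-.128),0]);xu=np.array([yu[1],-yu[0],0])
def W(x,y,z):return O+xu*x+yu*y+[0,0,z]
def U(X):d=np.asarray(X)-O;return np.round([d@xu,d@yu,X[2]],4)
def pose():
    s=status.observe();return s,np.array(s['position']),Ro.from_quat(np.array(s['tool_rot'])[[1,2,3,0]])
def target(tilt):  # tilt>0: gripper body leans to the front side (-x_u)
    z=np.array([0,0,-1.]);B=Ro.from_matrix(np.column_stack([np.cross(yu,z),yu,z]))
    return B*Ro.from_rotvec([0,-tilt,0])
def step(x,y,z,tilt):
    s,p,R=pose();print("clock",s['clock'],"U",U(p),"f",np.round(s['wrist_force'],1),"q",np.round(s['qpos'],2))
    print("turn",np.round((R.inv()*target(tilt)).as_rotvec(),3),"shift",np.round(R.inv().apply(W(x,y,z)-p)*1e3,1))
E
python3 -c "
from h import *
step(-.25,0,.12,.25)"
```

```text
clock 0.1 U [ 0.5033 -0.342   0.2302] f [ 0.3 -0.3 -0.2] q [-1.41  0.12  1.65  0.    1.37 -0.08]
turn [-0.152 -0.22  -1.194] shift [ 591.2 -578.6  111.3]
```

Emit:
play_rows:
  series:
    - [[-0.152,-0.22,-1.194,590,-580,50,-1],[-0.152,-0.22,-1.194,590,-580,50,-1],[-0.152,-0.22,-1.194,590,-580,50,-1],[-0.152,-0.22,-1.194,590,-580,50,-1],[-0.152,-0.22,-1.194,590,-580,50,-1],[-0.152,-0.22,-1.194,590,-580,50,-1],[-0.152,-0.22,-1.194,590,-580,50,-1],[-0.152,-0.22,-1.194,590,-580,50,-1],[-0.152,-0.22,-1.194,590,-580,50,-1],[-0.152,-0.22,-1.194,590,-580,50,-1],[-0.152,-0.22,-1.194,590,-580,50,-1],[-0.152,-0.22,-1.194,590,-580,50,-1],[-0.152,-0.22,-1.194,590,-580,50,-1],[-0.152,-0.22,-1.194,590,-580,50,-1],[-0.152,-0.22,-1.194,590,-580,50,-1],[-0.152,-0.22,-1.194,590,-580,50,-1],[-0.152,-0.22,-1.194,590,-580,50,-1],[-0.152,-0.22,-1.194,590,-580,50,-1],[-0.152,-0.22,-1.194,590,-580,50,-1],[-0.152,-0.22,-1.194,590,-580,50,-1]]

```text
clock: 2.1
position: [0.5889, 0.0724, 0.181]
tool_rot: [0.083, 0.745, 0.655, -0.094]
wrist_force: [0.0, -0.1, 0.3]
opening: 0.0853
grasp_force: 0.0
```

```bash
python3 -c "
from h import *
step(-.25,0,.02,.25)
s,p,R=pose();print(R.as_matrix().round(3))
cv2.imwrite('pics/s1.png',viewer.read_camera('scene')[:,:,::-1])"
```

```text
clock 2.1 U [-0.2492 -0.0019  0.181 ] f [ 0.  -0.1  0.3] q [ 0.14  0.09  1.79 -0.25  1.34  0.34]
turn [-0.     0.002 -0.001] shift [ 41.    1.9 155.7]
[[ 0.125  0.992 -0.032]
 [ 0.96  -0.129 -0.247]
 [-0.25   0.    -0.968]]
```

View pics/s1.png

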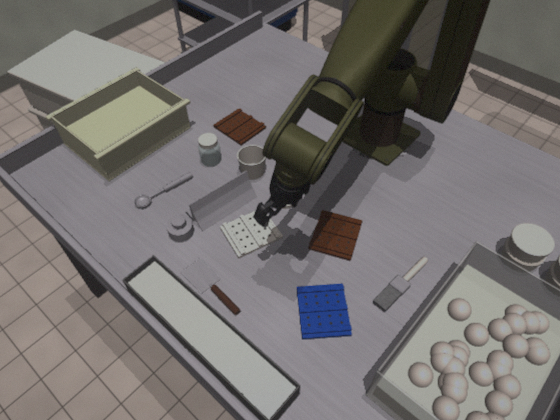

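The gripper is above the lane behind the plate (plate at (250,233), gripper at (270,212)), opened along the wall and leaning back. Next I lower it.

Emit:
play_rows:
  series:
    - [[0,0,0,20.5,1,78,-1],[0,0,0,36,1.5,136,-1],[0,0,0,41,2,156,-1],[0,0,0,43.5,2,165,-1],[0,0,0,45,2,171,-1],[0,0,0,46,2,176,-1],[0,0,0,47,2,180,-1],[0,0,0,47,2,180,-1],[0,0,0,47,2,180,-1]]

```text
clock: 3.05
position: [0.5929, 0.0738, -0.0031]
tool_rot: [0.084, 0.745, 0.655, -0.093]
wrist_force: [-0.4, 0.4, -0.1]
opening: 0.0853
grasp_force: 0.0
```

```bash
python3 -c "
from h import *
step(-.12,0,-.006,.25)
cv2.imwrite('pics/w1.png',viewer.read_camera('wrist')[:,:,::-1])"
```

```text
clock 3.05 U [-0.2511  0.0019 -0.0031] f [-0.4  0.4 -0.1] q [ 0.14  0.31  1.87 -0.28  1.04  0.43]
turn [ 0.003  0.001 -0.001] shift [-126.3   -1.9   35.3]
```

View pics/w1.png

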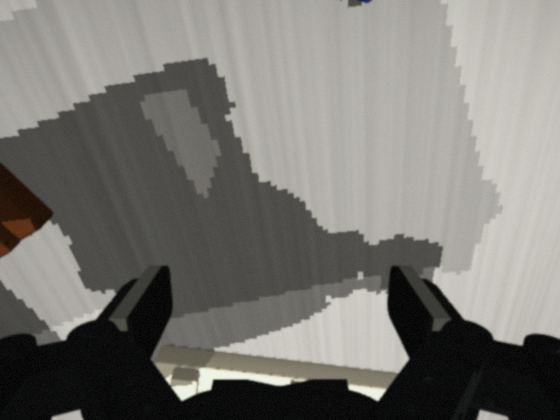

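Emit:
play_rows:
  series:
    - [[0,0,0,-9,-2,6,-1],[0,0,0,-18,-2,9,-1],[0,0,0,-27,-2,11,-1],[0,0,0,-36,-2,13,-1],[0,0,0,-45,-2,15.5,-1],[0,0,0,-54,-2,18,-1],[0,0,0,-63,-2,20,-1],[0,0,0,-72,-2,22,-1],[0,0,0,-80,-2,24.5,-1],[0,0,0,-87,-2,26,-1],[0,0,0,-87,-2,26,-1]]

```text
clock: 4.2
position: [0.5782, -0.017, -0.0081]
tool_rot: [0.083, 0.745, 0.655, -0.094]
wrist_force: [0.5, 0.5, 0.6]
opening: 0.0855
grasp_force: 0.1
```

```bash
python3 -c "
from h import *
step(-.1,0,-.007,.25)
a=viewer.read_camera('scene')[150:290,140:340,::-1];b=viewer.read_camera('top')[130:270,240:440,::-1]
cv2.imwrite('pics/c2.png',cv2.resize(np.hstack([a,b]),None,fx=2,fy=2,interpolation=2))"
```

```text
clock 4.2 U [-0.1592 -0.0011 -0.0081] f [0.5 0.5 0.6] q [-0.    0.27  1.94 -0.3   0.98  0.3 ]
turn [ 0.001  0.002 -0.001] shift [-57.6   1.2  13.7]
```

View pics/c2.png

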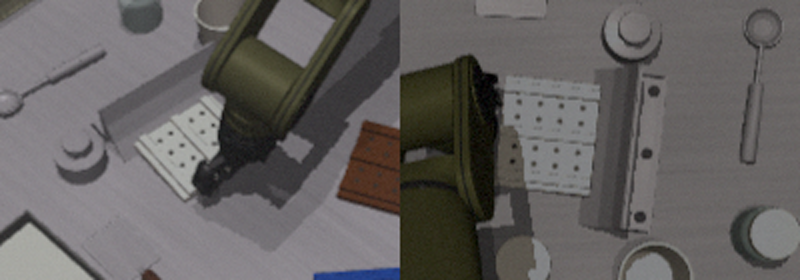

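The plate is now square to the wall, its leading edge (crop right half, x≈597) at the cove's foot (x≈600). I keep pushing.

Emit:
play_rows:
  series:
    - [[0,0,0,-6,0,1.5,-1],[0,0,0,-12,0,3,-1],[0,0,0,-18,0,4.5,-1],[0,0,0,-24,0,6,-1],[0,0,0,-30,0,7.5,-1],[0,0,0,-36,0,9,-1],[0,0,0,-42,0,10.5,-1],[0,0,0,-48,0,12,-1],[0,0,0,-54,0,13.5,-1],[0,0,0,-60,0,15,-1],[0,0,0,-60,0,15,-1]]

```text
clock: 5.4
position: [0.5703, -0.0786, -0.0076]
tool_rot: [0.084, 0.745, 0.655, -0.094]
wrist_force: [-0.6, 0.7, -0.1]
opening: 0.0856
grasp_force: 0.1
```

```bash
python3 -c "
from h import *
step(-.066,0,-.007,.25)
a=viewer.read_camera('scene')[150:290,140:340,::-1];b=viewer.read_camera('top')[130:270,240:440,::-1]
cv2.imwrite('pics/c3.png',cv2.resize(np.hstack([a,b]),None,fx=2,fy=2,interpolation=2))"
```

```text
clock 5.4 U [-0.097  -0.0011 -0.0076] f [-0.6  0.7 -0.1] q [-0.11  0.25  1.97 -0.31  0.95  0.2 ]
turn [ 0.001  0.003 -0.001] shift [-30.2   1.1   7.2]
```

View pics/c3.png

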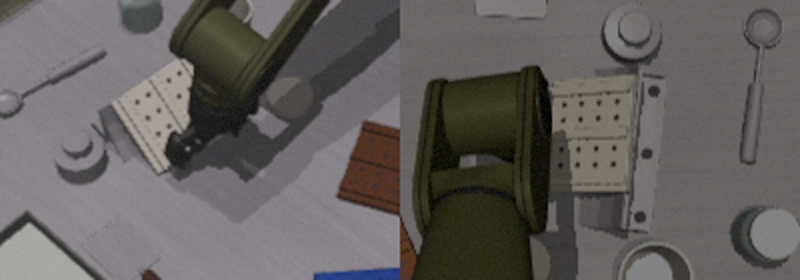

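The plate is riding up the cove with its front edge at the wall line. I continue to the lean.

Emit:
play_rows:
  series:
    - [[0,0,0,-5,0.5,1.2,-1],[0,0,0,-10,1,2.5,-1],[0,0,0,-15,1,3.7,-1],[0,0,0,-20,1,5,-1],[0,0,0,-24,1,6,-1],[0,0,0,-28,1,7,-1],[0,0,0,-31,1,7.5,-1],[0,0,0,-31,1,7.5,-1],[0,0,0,-31,1,7.5,-1]]

```text
clock: 6.4
position: [0.5673, -0.1093, -0.0072]
tool_rot: [0.083, 0.745, 0.655, -0.094]
wrist_force: [0.4, 0.5, 0.1]
opening: 0.0853
grasp_force: 0.2
```

```bash
python3 -c "
from h import *
step(-.062,0,-.007,.25)
a=viewer.read_camera('scene')[150:290,140:340,::-1];b=viewer.read_camera('top')[130:270,240:440,::-1]
cv2.imwrite('pics/c4.png',cv2.resize(np.hstack([a,b]),None,fx=2,fy=2,interpolation=2))"
```

```text
clock 6.4 U [-0.0662 -0.0001 -0.0072] f [0.4 0.5 0.1] q [-0.16  0.25  1.97 -0.31  0.94  0.15]
turn [ 0.001  0.002 -0.001] shift [-4.1  0.1  0.9]
```

View pics/c4.png

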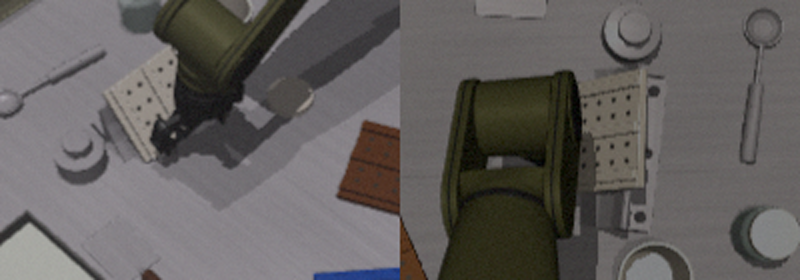

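```bash
python3 -c "
from h import *
p=viewer.camera_params('top')
for q in((645,70),(641,187)):
  for z in(.095,.105):print(z,U(ray(p,((q[0]-400)/2+240,130+q[1]/2),z)))"
```

```text
0.095 [0.0086 0.0891 0.095 ]
0.105 [0.0072 0.0872 0.105 ]
0.095 [ 0.0175 -0.049   0.095 ]
0.105 [ 0.016  -0.0497  0.105 ]
```

Emit:
play_rows:
  series:
    - [[0,0,0,-1.5,0,0.4,-1],[0,0,0,-3,0,0.8,-1],[0,0,0,-3,0,0.8,-1],[0,0,0,-3,0,0.8,-1],[0,0,0,2,0,-0.5,-1],[0,0,0,10,0,-2.5,-1],[0,0,0,25,0,-6,-1],[0,0,0,45,0,-11,-1],[0,0,0,68,0,-17,-1],[0,0,0,68,0,-17,-1]]

```text
clock: 7.5
position: [0.5768, -0.0366, -0.0077]
tool_rot: [0.083, 0.744, 0.656, -0.093]
wrist_force: [-0.1, 0.6, -0.3]
opening: 0.0857
grasp_force: 0.0
```

```bash
python3 -c "
from h import *
step(-.14,0,.2,0)
step(.065,.019,.2,0)
a=viewer.read_camera('scene')[150:290,140:340,::-1];b=viewer.read_camera('top')[130:270,240:440,::-1]
cv2.imwrite('pics/c5.png',cv2.resize(np.hstack([a,b]),None,fx=2,fy=2,interpolation=2))"
```

```text
clock 7.5 U [-0.1395 -0.     -0.0077] f [-0.1  0.6 -0.3] q [-0.04  0.26  1.95 -0.3   0.97  0.26]
turn [0.002 0.251 0.003] shift [ -51.2    0.3 -201.3]
clock 7.5 U [-0.1395 -0.     -0.0077] f [-0.1  0.6 -0.3] q [-0.04  0.26  1.95 -0.3   0.97  0.26]
turn [0.002 0.251 0.003] shift [-249.8   18.7 -150.3]
```

View pics/c5.png

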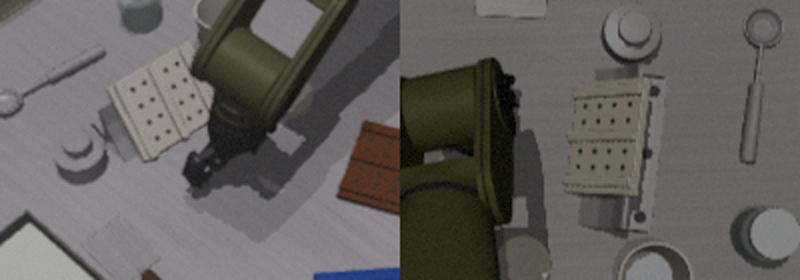

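The plate leans on the upstand by itself with the gripper clear. I go up, over and behind, shutting the fingers.

Emit:
play_rows:
  series:
    - [[0,0,0,-12,0,-48,-1],[0,0.05,0,-25,0,-96,0],[0,0.15,0,-38,0,-145,1],[0,0.25,0,-51,0,-201,1],[0,0.25,0,-51,0,-201,1],[0,0.25,0,-100,4,-189,1],[0,0.25,0,-150,9,-176,1],[0,0.25,0,-200,14,-163,1],[0,0.25,0,-250,19,-150,1],[0,0.25,0,-250,19,-150,1],[0,0.25,0,-250,19,-150,1],[0,0.25,0,-250,19,-150,1]]

```text
clock: 8.8
position: [0.5683, -0.2444, 0.199]
tool_rot: [0.0, 0.751, 0.66, -0.0]
wrist_force: [0.3, -0.1, 0.6]
opening: -0.0002
grasp_force: 0.0
```

```bash
python3 -c "
from h import *
step(.065,.019,.092,0)
b=viewer.read_camera('scene');cv2.imwrite('pics/s6.png',cv2.resize(b[100:290,100:360,::-1],None,fx=3,fy=3,interpolation=2))"
```

```text
clock 8.8 U [0.0676 0.0181 0.199 ] f [ 0.3 -0.1  0.6] q [-0.49  0.08  1.76 -0.    1.31 -0.36]
turn [-0.     0.001 -0.   ] shift [  2.7   0.9 107. ]
```

View pics/s6.png

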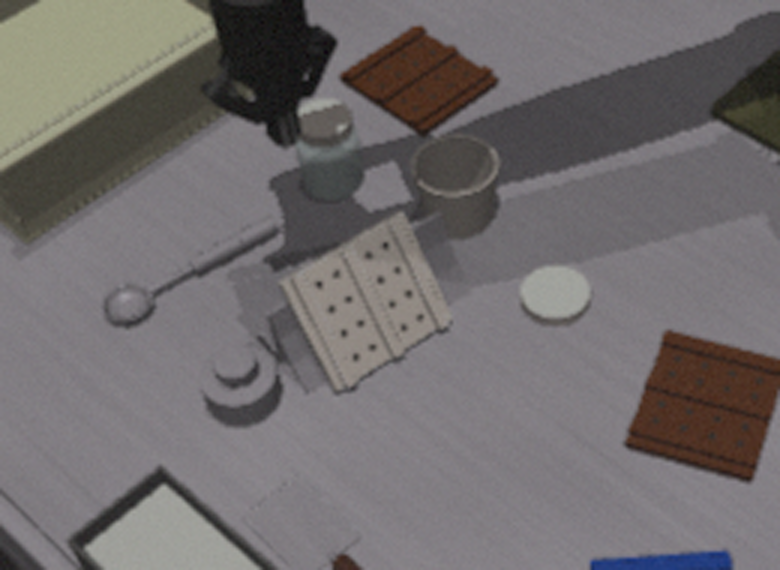

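The plate stands leaning, its top edge from crop (285,280) to (405,215), with the shut fingers behind it. I lower, then push the top edge back.

Emit:
play_rows:
  series:
    - [[0,0,0,1,1,45,1],[0,0,0,2,1,85,1],[0,0,0,3,1,107,1],[0,0,0,18,1,107,1],[0,0,0,32,1,107,1],[0,0,0,38,1,107,1],[0,0,0,43,1,107,1],[0,0,0,48,1,107,1],[0,0,0,53,1,107,1],[0,0,0,58,1,107,1],[0,0,0,63,1,107,1],[0,0,0,68,1,107,1],[0,0,0,73,1,107,1],[0,0,0,78,1,107,1],[0,0,0,83,1,107,1],[0,0,0,88,1,107,1],[0,0,0,93,1,107,1],[0,0,0,98,1,107,1],[0,0,0,103,1,107,1],[0,0,0,103,1,107,1]]

```text
clock: 10.85
position: [0.5829, -0.1424, 0.0924]
tool_rot: [0.001, 0.751, 0.661, -0.0]
wrist_force: [-0.2, -0.0, 0.2]
opening: 0.0002
grasp_force: 0.3
```

```bash
python3 -c "
from h import *
step(-.05,.019,.092,0)
a=viewer.read_camera('scene')[150:290,140:340,::-1];b=viewer.read_camera('top')[130:270,240:440,::-1]
cv2.imwrite('pics/c7.png',cv2.resize(np.hstack([a,b]),None,fx=2,fy=2,interpolation=2))"
```

```text
clock 10.85 U [-0.0353  0.0195  0.0924] f [-0.2 -0.   0.2] q [-0.33  0.14  1.88 -0.    1.12 -0.2 ]
turn [0.001 0.001 0.   ] shift [14.7 -0.5  0.3]
```

View pics/c7.png

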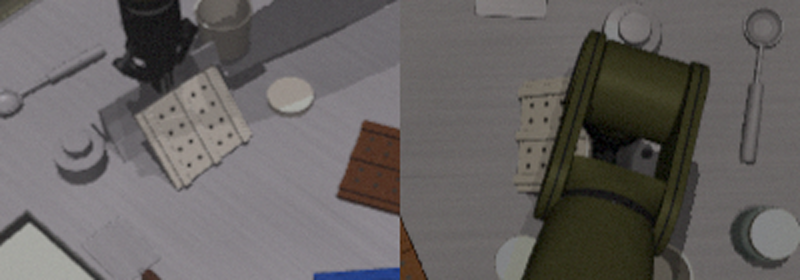

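I've used up the picture allowance (11 viewed, one over by miscount), so from here I'll measure numerically only. The plate slid forward and now leans on the finger, so I compute its geometry.

```bash
python3 -c "
from h import *
p=viewer.camera_params('scene');t=viewer.camera_params('top')
S=lambda x,y,z:U(ray(p,(140+x/2,150+y/2),z))
for q in((183,188),(250,137)):print('rear',S(*q,.01))
for q in((137,110),(217,67)):print('top',[S(*q,z).tolist() for z in(.09,.1,.11,.12)])
T=lambda x,y,z:U(ray(t,(240+(x-400)/2,130+y/2),z))
print('toprear',T(517,80,.01),T(514,190,.01))
"
```

```text
rear [-0.1362  0.0716  0.01  ]
rear [-0.1286 -0.0552  0.01  ]
top [[-0.0405, 0.0688, 0.09], [-0.0482, 0.0726, 0.1], [-0.0558, 0.0764, 0.11], [-0.0635, 0.0802, 0.12]]
top [[-0.0506, -0.0627, 0.09], [-0.0582, -0.0575, 0.1], [-0.0658, -0.0523, 0.11], [-0.0733, -0.0471, 0.12]]
toprear [-0.139   0.0744  0.01  ] [-0.1279 -0.0643  0.01  ]
```

Rear corner is at x≈-118 mm and the lean about 50°. The slow push just slid it, so I'll use a quick push at the top edge, where inertia holds the foot in place.

Emit:
play_rows:
  series:
    - [[0,0,0,50,0,-7,1],[0,0,0,95,0,-14,1],[0,0,0,115,0,-14,1],[0,0,0,115,0,-14,1],[0,0,0,115,0,-14,1]]

```text
clock: 11.45
position: [0.6002, -0.0295, 0.1097]
tool_rot: [0.004, 0.75, 0.661, 0.001]
wrist_force: [0.7, -3.2, 7.2]
opening: -0.0001
grasp_force: 4.1
```

```bash
cat >> h.py <<'E'
def look():  # plate outline: bright blobs in the lane, scene view, at top-face height
    p=viewer.camera_params('scene');im=viewer.read_camera('scene');g=cv2.cvtColor(im,cv2.COLOR_RGB2HSV)
    m=((g[...,2]>112)&(g[...,1]<45)).astype(np.uint8)*255
    m=cv2.morphologyEx(m,cv2.MORPH_CLOSE,np.ones((3,3)))
    c,_=cv2.findContours(m,0,2)
    for k in c:
        a=cv2.contourArea(k);M=k.reshape(-1,2).mean(0);u=U(ray(p,M,.018))
        if a>300 and -.4<u[0]<.05 and abs(u[1])<.2:
            b=cv2.approxPolyDP(cv2.convexHull(k),4,True).reshape(-1,2)
            print("area",a,"px",M.round(),"c",u,"corners",[U(ray(p,q,.018))[:2].tolist() for q in b])
            mm=np.zeros(m.shape,np.uint8);cv2.drawContours(mm,[k],-1,255,-1);mm=cv2.erode(mm,np.ones((7,7)))
            v=g[...,2][mm>0].astype(float);print("  V mean/std",v.mean().round(1),v.std().round(1))
E
python3 -c "
from h import *
step(-.05,.019,.2,0);look()"
```

```text
clock 11.45 U [-0.1496  0.0223  0.1097] f [ 0.7 -3.2  7.2] q [-0.14  0.12  1.87 -0.    1.15 -0.01]
turn [0.008 0.003 0.001] shift [-99.8  -2.7 -90. ]
```

```bash
python3 -c "
from h import *
s,p,R=pose();print(s['clock'],U(p),s['wrist_force'].round(1),s['grasp_force'])
pc=viewer.camera_params('scene');im=viewer.read_camera('scene');g=cv2.cvtColor(im,cv2.COLOR_RGB2HSV)
q=proj(pc,W(-.15,.02,.0));print(q)
x,y=q.round().astype(int)
for yy in range(y-48,y+40,6):print(yy,g[yy,x-70:x+70:7,2].tolist())
"
```

```text
11.5 [-0.1492  0.0223  0.1095] [ 1.6 -3.7  6.5] 4.0542260803886165
[249.42599532 239.09971334]
191 [132, 132, 133, 133, 136, 91, 90, 67, 30, 31, 29, 27, 123, 80, 101, 78, 79, 62, 113, 117]
197 [131, 135, 131, 131, 95, 93, 106, 67, 32, 30, 27, 35, 134, 122, 82, 76, 81, 115, 117, 112]
203 [135, 134, 97, 88, 92, 108, 54, 43, 70, 29, 31, 136, 75, 133, 78, 79, 151, 109, 117, 115]
209 [134, 131, 88, 101, 104, 107, 125, 42, 32, 31, 47, 76, 77, 123, 61, 92, 116, 118, 117, 116]
215 [132, 131, 70, 104, 114, 122, 121, 129, 80, 36, 57, 121, 135, 126, 115, 117, 115, 115, 119, 135]
221 [139, 102, 101, 121, 120, 122, 139, 137, 119, 111, 120, 125, 132, 118, 107, 119, 119, 126, 136, 134]
227 [71, 137, 89, 105, 123, 140, 138, 138, 101, 124, 105, 104, 133, 77, 124, 117, 137, 139, 134, 136]
233 [139, 72, 106, 143, 138, 139, 135, 116, 128, 122, 121, 122, 123, 122, 111, 130, 136, 139, 138, 136]
239 [74, 73, 145, 142, 141, 137, 122, 123, 84, 98, 98, 120, 104, 100, 115, 132, 138, 137, 138, 85]
245 [144, 140, 143, 141, 141, 139, 131, 123, 119, 121, 133, 130, 132, 130, 135, 138, 134, 136, 140, 64]
251 [143, 145, 144, 144, 141, 138, 139, 121, 121, 67, 98, 132, 136, 133, 137, 133, 140, 138, 136, 134]
257 [144, 142, 144, 143, 142, 140, 138, 136, 117, 120, 130, 138, 136, 136, 134, 136, 133, 138, 136, 139]
263 [141, 141, 128, 137, 139, 142, 136, 139, 131, 127, 108, 96, 136, 142, 135, 139, 136, 135, 136, 137]
269 [141, 137, 142, 137, 136, 138, 140, 135, 140, 139, 138, 138, 137, 139, 138, 137, 137, 137, 136, 137]
275 [143, 136, 140, 135, 135, 135, 140, 138, 139, 138, 141, 138, 141, 135, 139, 140, 140, 140, 138, 138]
```

The finger has run up onto the plate's top end and is pressing on it, with the plate still below balance. I lift off so it drops back, then redo from the wall.

Emit:
play_rows:
  series:
    - [[0,0,0,0,-2,-20,1],[0,0,0,0,-2,-60,1],[0,0,0,0,-2,-110,1],[0,0,0,40,-2,-140,-1],[0,0,0,90,-2,-160,-1],[0,0,0,140,-2,-160,-1],[0,0,0,190,-2,-160,-1],[0,0,0,190,-2,-160,-1],[0,0,0,190,-2,-160,-1]]

```text
clock: 12.45
position: [0.6194, 0.1612, 0.2654]
tool_rot: [0.001, 0.75, 0.661, -0.001]
wrist_force: [-0.5, -0.0, 1.2]
opening: 0.0848
grasp_force: 0.0
```

```bash
cat >> h.py <<'E'
def look2(name='top',zz=.018):
    p=viewer.camera_params(name);im=viewer.read_camera(name);g=cv2.cvtColor(im,cv2.COLOR_RGB2HSV)
    L=np.array([[W(x,y,0) for x in(-.35,-.06)] for y in(-.1,.12)]).reshape(4,3)
    px=np.array([proj(p,q) for q in L]).round().astype(int);roi=np.zeros(im.shape[:2],np.uint8);cv2.fillConvexPoly(roi,cv2.convexHull(px),255)
    v=g[...,2]; t,_=cv2.threshold(v[roi>0].reshape(-1,1),0,255,cv2.THRESH_OTSU)
    for th in(t,t+15):
        m=((v>th)&(roi>0)).astype(np.uint8)*255;m=cv2.morphologyEx(m,cv2.MORPH_CLOSE,np.ones((5,5)));m=cv2.morphologyEx(m,cv2.MORPH_OPEN,np.ones((3,3)))
        for k in cv2.findContours(m,0,2)[0]:
            if cv2.contourArea(k)>400:
                rc=cv2.minAreaRect(k);b=[U(ray(p,q,zz))[:2] for q in cv2.boxPoints(rc)]
                print(name,th,"area",cv2.contourArea(k),"px",np.round(rc[0]),"size",np.round(rc[1],1),"c",np.mean(b,0).round(3),"box",np.round(b,3).tolist())
    return im
E
python3 -c "
from h import *
step(-.3,.0,.2,.25)
im=look2('top');look2('scene')
"
```

```text
clock 12.45 U [-0.3411  0.017   0.2654] f [-0.5 -0.   1.2] q [ 0.17  0.08  1.64 -0.    1.42  0.3 ]
turn [ 0.    -0.248  0.002] shift [-41.  -17.1  65.5]
top 83.0 area 7230.0 px [270. 193.] size [114.8  87.5] c [-0.204  0.008] box [[-0.346, -0.102], [-0.349, 0.118], [-0.06, 0.118], [-0.061, -0.101]]
top 98.0 area 6909.5 px [270. 193.] size [114.8  87.5] c [-0.204  0.008] box [[-0.346, -0.102], [-0.349, 0.118], [-0.06, 0.118], [-0.061, -0.101]]
scene 104.0 area 5292.5 px [266. 250.] size [103.9  78.4] c [-0.208  0.011] box [[-0.074, 0.127], [-0.023, -0.118], [-0.358, -0.09], [-0.377, 0.125]]
scene 119.0 area 5170.0 px [266. 250.] size [103.9  78.4] c [-0.208  0.011] box [[-0.074, 0.127], [-0.023, -0.118], [-0.358, -0.09], [-0.377, 0.125]]
```

```bash
python3 -c "
from h import *
for n in('top','scene'):
  p=viewer.camera_params(n);im=cv2.GaussianBlur(viewer.read_camera(n),(3,3),0)
  for y in(-.04,.01,.055,.085):
    print(n,y,[(lambda q:int(im[q[1],q[0]].mean()))(proj(p,W(x,y,.015)).round().astype(int)) for x in np.arange(-.36,.06,.01)])
"
```

```text
top -0.04 [36, 52, 52, 24, 17, 90, 47, 42, 43, 45, 45, 45, 48, 61, 61, 62, 62, 66, 89, 136, 135, 135, 139, 133, 120, 119, 123, 132, 114, 93, 109, 108, 91, 91, 80, 75, 61, 97, 108, 125, 122, 108]
top 0.01 [45, 59, 11, 54, 94, 109, 110, 89, 75, 46, 67, 105, 105, 106, 107, 108, 137, 132, 138, 137, 137, 117, 131, 115, 134, 139, 97, 138, 125, 109, 109, 110, 91, 92, 82, 77, 62, 93, 108, 125, 122, 105]
top 0.055 [45, 11, 84, 95, 96, 95, 95, 94, 95, 93, 108, 107, 107, 108, 106, 139, 124, 118, 124, 128, 137, 139, 98, 137, 138, 139, 137, 114, 111, 110, 110, 109, 89, 90, 83, 77, 63, 95, 107, 124, 119, 109]
top 0.085 [9, 84, 97, 95, 95, 95, 93, 95, 94, 108, 109, 109, 107, 108, 108, 108, 107, 107, 109, 108, 114, 123, 128, 137, 137, 138, 132, 111, 112, 112, 114, 113, 91, 89, 83, 76, 63, 86, 105, 69, 113, 110]
scene -0.04 [136, 120, 119, 118, 119, 118, 60, 60, 60, 62, 62, 61, 69, 80, 79, 81, 80, 80, 98, 129, 142, 162, 166, 168, 166, 158, 145, 144, 140, 139, 140, 127, 123, 121, 123, 112, 108, 108, 105, 94, 92, 102]
scene 0.01 [119, 124, 123, 123, 133, 135, 134, 79, 78, 62, 87, 135, 136, 137, 138, 132, 130, 145, 158, 170, 170, 170, 165, 163, 168, 171, 134, 171, 159, 136, 137, 126, 125, 124, 125, 111, 108, 109, 103, 93, 93, 95]
scene 0.055 [124, 124, 123, 121, 121, 121, 120, 118, 113, 120, 139, 139, 138, 139, 133, 114, 170, 169, 168, 156, 160, 172, 149, 171, 172, 171, 173, 155, 141, 141, 140, 131, 123, 123, 123, 113, 107, 108, 105, 92, 91, 94]
scene 0.085 [123, 122, 122, 122, 121, 122, 121, 121, 121, 139, 138, 138, 138, 138, 139, 136, 125, 118, 113, 144, 160, 165, 152, 139, 142, 156, 166, 146, 142, 141, 142, 135, 122, 122, 120, 111, 106, 108, 101, 90, 85, 90]
```

```bash
cat >> h.py <<'E'
def plate(th,name='top',zz=.018,rows=(-.11,.13)):
    p=viewer.camera_params(name);im=viewer.read_camera(name);v=im.mean(2)
    L=[W(x,y,0) for x in(-.4,-.05) for y in rows]
    px=np.array([proj(p,q) for q in L]).round().astype(np.int32);roi=np.zeros(v.shape,np.uint8);cv2.fillConvexPoly(roi,cv2.convexHull(px),255)
    m=((v>th)&(roi>0)).astype(np.uint8)*255;m=cv2.morphologyEx(m,cv2.MORPH_OPEN,np.ones((2,2)));m=cv2.morphologyEx(m,cv2.MORPH_CLOSE,np.ones((7,7)))
    k=max(cv2.findContours(m,0,2)[0],key=cv2.contourArea);rc=cv2.minAreaRect(k)
    b=np.array([U(ray(p,q,zz))[:2] for q in cv2.boxPoints(rc)])
    e=np.linalg.norm(np.diff(np.vstack([b,b[:1]]),axis=0),axis=1)
    print(name,"area",cv2.contourArea(k),"c",b.mean(0).round(3),"sides",e.round(3),"box",b.round(3).tolist())
E
python3 -c "
from h import *
plate(118);plate(123);step(-.3,.0,.2,.25)
"
```

```text
top area 2374.5 c [-0.14   0.014] sides [0.119 0.138 0.119 0.138] box [[-0.215, 0.066], [-0.099, 0.096], [-0.066, -0.038], [-0.18, -0.068]]
top area 2338.0 c [-0.14   0.014] sides [0.119 0.137 0.118 0.137] box [[-0.214, 0.065], [-0.099, 0.095], [-0.066, -0.038], [-0.18, -0.068]]
clock 12.75 U [-0.3385  0.0178  0.266 ] f [-0.1 -0.1  1. ] q [ 0.17  0.08  1.64 -0.    1.42  0.3 ]
turn [ 0.001 -0.248 -0.002] shift [-38.4 -17.7  66. ]
```

The plate lies ribs up again at (-140, 14) mm, about 0.25 rad off square, and the measured sides are 119 × 138 mm, as they should be. I redo the push. This time the finger will rise as it pushes the top edge, so that its friction carries the plate up and doesn't drag it down.

```bash
python3 -c "
from h import *
step(-.258,.01,.1,.25);step(-.258,.01,-.007,.25);step(-.16,.01,-.007,.25)"
```

```text
clock 12.75 U [-0.3385  0.0178  0.266 ] f [-0.1 -0.1  1. ] q [ 0.17  0.08  1.64 -0.    1.42  0.3 ]
turn [ 0.001 -0.248 -0.002] shift [-80.2  -7.7 166.1]
clock 12.75 U [-0.3385  0.0178  0.266 ] f [-0.1 -0.1  1. ] q [ 0.17  0.08  1.64 -0.    1.42  0.3 ]
turn [ 0.001 -0.248 -0.002] shift [-80.   -7.8 273.1]
clock 12.75 U [-0.3385  0.0178  0.266 ] f [-0.1 -0.1  1. ] q [ 0.17  0.08  1.64 -0.    1.42  0.3 ]
turn [ 0.001 -0.248 -0.002] shift [-178.    -7.6  273.3]
```

Emit:
play_rows:
  series:
    - [[0,-0.12,0,-40,-4,40,-1],[0,-0.248,0,-80,-8,85,-1],[0,-0.248,0,-80,-8,130,-1],[0,-0.248,0,-80,-8,175,-1],[0,-0.248,0,-80,-8,220,-1],[0,-0.248,0,-80,-8,250,-1],[0,-0.248,0,-80,-8,265,-1],[0,-0.248,0,-80,-8,273,-1],[0,-0.248,0,-88,-8,273,-1],[0,-0.248,0,-97,-8,273,-1],[0,-0.248,0,-106,-8,273,-1],[0,-0.248,0,-115,-8,273,-1],[0,-0.248,0,-124,-8,273,-1],[0,-0.248,0,-133,-8,273,-1],[0,-0.248,0,-142,-8,273,-1],[0,-0.248,0,-151,-8,273,-1],[0,-0.248,0,-160,-8,273,-1],[0,-0.248,0,-169,-8,273,-1],[0,-0.248,0,-178,-8,273,-1],[0,-0.248,0,-178,-8,273,-1]]

```text
clock: 14.75
position: [0.589, -0.0173, -0.0068]
tool_rot: [0.083, 0.745, 0.655, -0.094]
wrist_force: [0.3, 0.6, 0.2]
opening: 0.0857
grasp_force: 0.0
```

```bash
python3 -c "
from h import *
step(-.064,.01,-.007,.25);plate(118)"
```

```text
clock 14.75 U [-0.1602  0.0096 -0.0068] f [0.3 0.6 0.2] q [-0.01  0.29  1.92 -0.3   0.99  0.3 ]
turn [ 0.     0.    -0.001] shift [-93.2   0.5  24.1]
top area 1663.0 c [-0.099  0.001] sides [0.137 0.104 0.137 0.103] box [[-0.15, -0.068], [-0.152, 0.068], [-0.048, 0.07], [-0.047, -0.067]]
```

Emit:
play_rows:
  series:
    - [[0,0,0,-6,0,1.5,-1],[0,0,0,-12,0,3,-1],[0,0,0,-18,0,4.5,-1],[0,0,0,-24,0,6,-1],[0,0,0,-30,0,7.7,-1],[0,0,0,-36,0,9.3,-1],[0,0,0,-42,0,10.8,-1],[0,0,0,-48,0,12.4,-1],[0,0,0,-54,0,14,-1],[0,0,0,-60,0,15.5,-1],[0,0,0,-66,0,17,-1],[0,0,0,-72,0,18.6,-1],[0,0,0,-78,0,20,-1],[0,0,0,-84,0,21.7,-1],[0,0,0,-89,0,23,-1],[0,0,0,-92,0,23.8,-1],[0,0,0,-92,0,23.8,-1],[0,0,0,-92,0,23.8,-1],[0,0,0,-92,0,23.8,-1]]

```text
clock: 16.7
position: [0.5773, -0.1104, -0.0069]
tool_rot: [0.083, 0.745, 0.655, -0.093]
wrist_force: [0.4, -0.0, -0.6]
opening: 0.0851
grasp_force: 0.2
```

Emit:
play_rows:
  series:
    - [[0,0,0,3,0,-0.8,-1],[0,0,0,10,0,-2.5,-1],[0,0,0,25,0,-6,-1],[0,0,0,45,0,-11,-1],[0,0,0,70,0,-18,-1],[0,0,0,60,0,-65,-1],[0,0.05,0,48,0,-112,0],[0,0.15,0,36,0,-160,1],[0,0.25,0,22,0,-215,1],[0,0.25,0,22,0,-215,1],[0,0.25,0,-26,0,-203,1],[0,0.25,0,-74,0,-191,1],[0,0.25,0,-122,0,-179,1],[0,0.25,0,-178,0,-165,1],[0,0.25,0,-178,0,-165,1],[0,0.25,0,-178,0,-165,1]]

```text
clock: 18.3
position: [0.56, -0.2415, 0.1963]
tool_rot: [-0.0, 0.752, 0.66, 0.0]
wrist_force: [0.1, -0.6, -0.6]
opening: -0.0001
grasp_force: 0.0
```

```bash
cat >> h.py <<'E'
def prof(name='scene',z=.01,ys=(-.055,0,.03,.055),xs=np.arange(-.2,.05,.008)):
    p=viewer.camera_params(name);im=cv2.GaussianBlur(viewer.read_camera(name),(3,3),0)
    for y in ys:print(y,[(round(x*1e3),(lambda q:int(im[q[1],q[0]].mean()))(proj(p,W(x,y,z)).round().astype(int))) for x in xs])
E
python3 -c "
from h import *
step(.06,.001,.083,0);prof()"
```

```text
clock 18.3 U [0.0658 0.0095 0.1963] f [ 0.1 -0.6 -0.6] q [-0.5   0.06  1.78  0.    1.3  -0.37]
turn [ 0.    -0.001 -0.002] shift [  5.7  -8.5 113.3]
-0.055 [(-200, 128), (-192, 126), (-184, 126), (-176, 127), (-168, 127), (-160, 127), (-152, 128), (-144, 128), (-136, 128), (-128, 129), (-120, 128), (-112, 129), (-104, 128), (-96, 127), (-88, 127), (-80, 128), (-72, 125), (-64, 115), (-56, 137), (-48, 137), (-40, 131), (-32, 125), (-24, 123), (-16, 123), (-8, 122), (0, 135), (8, 138), (16, 132), (24, 117), (32, 133), (40, 130), (48, 122)]
0 [(-200, 127), (-192, 127), (-184, 127), (-176, 128), (-168, 129), (-160, 127), (-152, 129), (-144, 129), (-136, 128), (-128, 127), (-120, 127), (-112, 127), (-104, 126), (-96, 126), (-88, 126), (-80, 127), (-72, 127), (-64, 119), (-56, 132), (-48, 137), (-40, 136), (-32, 132), (-24, 126), (-16, 125), (-8, 125), (0, 134), (8, 136), (16, 132), (24, 90), (32, 126), (40, 136), (48, 137)]
0.03 [(-200, 126), (-192, 126), (-184, 128), (-176, 128), (-168, 127), (-160, 127), (-152, 127), (-144, 129), (-136, 128), (-128, 129), (-120, 129), (-112, 129), (-104, 129), (-96, 129), (-88, 128), (-80, 127), (-72, 127), (-64, 104), (-56, 134), (-48, 137), (-40, 135), (-32, 135), (-24, 136), (-16, 133), (-8, 98), (0, 123), (8, 136), (16, 136), (24, 132), (32, 134), (40, 136), (48, 136)]
0.055 [(-200, 129), (-192, 129), (-184, 129), (-176, 130), (-168, 130), (-160, 129), (-152, 128), (-144, 128), (-136, 129), (-128, 128), (-120, 127), (-112, 127), (-104, 127), (-96, 127), (-88, 128), (-80, 128), (-72, 128), (-64, 105), (-56, 138), (-48, 137), (-40, 136), (-32, 129), (-24, 129), (-16, 116), (-8, 118), (0, 127), (8, 134), (16, 132), (24, 116), (32, 104), (40, 85), (48, 81)]
```

The rear rib corner is at x≈-60, so the plate leans with its edge at the foot. I lower to 84 mm and push along a rising path, half-way first.

Emit:
play_rows:
  series:
    - [[0,0,0,2,-8,45,1],[0,0,0,4,-8,90,1],[0,0,0,6,-8,112,1],[0,0,0,25,-8,112,1],[0,0,0,40,-8,112,1],[0,0,0,47,-8,112,1],[0,0,0,50,-8,112,1],[0,0,0,52,-8,110.5,1],[0,0,0,55,-8,108,1],[0,0,0,58,-8,105.5,1],[0,0,0,61,-8,103,1],[0,0,0,64,-8,101,1],[0,0,0,67,-8,99,1],[0,0,0,70,-8,97.5,1],[0,0,0,73,-8,96,1],[0,0,0,73,-8,96,1]]

```text
clock: 19.95
position: [0.5618, -0.1672, 0.1011]
tool_rot: [0.0, 0.751, 0.661, 0.001]
wrist_force: [-0.1, -1.0, -0.3]
opening: -0.0001
grasp_force: 0.1
```

```bash
python3 -c "
from h import *
step(-.05,.001,.108,0);prof(xs=np.arange(-.15,.01,.006))"
```

```text
clock 19.95 U [-0.0081  0.0018  0.1011] f [-0.1 -1.  -0.3] q [-0.38  0.1   1.91  0.    1.13 -0.25]
turn [ 0.001 -0.     0.   ] shift [41.9 -0.8 -6.9]
-0.055 [(-150, 133), (-144, 133), (-138, 133), (-132, 132), (-126, 132), (-120, 133), (-114, 132), (-108, 133), (-102, 132), (-96, 131), (-90, 128), (-84, 116), (-78, 114), (-72, 110), (-66, 101), (-60, 105), (-54, 105), (-48, 101), (-42, 94), (-36, 91), (-30, 96), (-24, 98), (-18, 92), (-12, 105), (-6, 108), (0, 103), (6, 100)]
0 [(-150, 133), (-144, 132), (-138, 133), (-132, 131), (-126, 131), (-120, 131), (-114, 132), (-108, 130), (-102, 131), (-96, 131), (-90, 131), (-84, 131), (-78, 128), (-72, 116), (-66, 103), (-60, 105), (-54, 105), (-48, 104), (-42, 103), (-36, 97), (-30, 98), (-24, 101), (-18, 102), (-12, 104), (-6, 106), (0, 104), (6, 79)]
0.03 [(-150, 132), (-144, 132), (-138, 133), (-132, 132), (-126, 132), (-120, 134), (-114, 134), (-108, 132), (-102, 133), (-96, 133), (-90, 133), (-84, 133), (-78, 133), (-72, 128), (-66, 110), (-60, 104), (-54, 104), (-48, 102), (-42, 104), (-36, 105), (-30, 104), (-24, 82), (-18, 81), (-12, 104), (-6, 104), (0, 103), (6, 103)]
0.055 [(-150, 134), (-144, 133), (-138, 133), (-132, 132), (-126, 131), (-120, 132), (-114, 132), (-108, 132), (-102, 132), (-96, 132), (-90, 131), (-84, 134), (-78, 134), (-72, 129), (-66, 113), (-60, 110), (-54, 111), (-48, 111), (-42, 107), (-36, 102), (-30, 99), (-24, 99), (-18, 102), (-12, 102), (-6, 98), (0, 93), (6, 88)]
```

The plate's foot has barely moved and it now stands at roughly 78°. I continue past vertical.

Emit:
play_rows:
  series:
    - [[0,0,0,4,0,-1.5,1],[0,0,0,8,0,-3,1],[0,0,0,12,0,-4,1],[0,0,0,16,0,-5,1],[0,0,0,21,0,-6,1],[0,0,0,27,0,-6.5,1],[0,0,0,33,0,-7,1],[0,0,0,40,0,-7,1],[0,0,0,48,0,-7,1],[0,0,0,56,0,-7,1],[0,0,0,56,0,-7,1],[0,0,0,56,0,-7,1]]

```text
clock: 21.2
position: [0.5688, -0.1118, 0.1079]
tool_rot: [0.0, 0.751, 0.661, 0.0]
wrist_force: [-0.5, -0.7, -0.2]
opening: -0.0003
grasp_force: 0.0
```

```bash
python3 -c "
from h import *
step(.06,.001,.25,0);prof(z=.018,xs=np.arange(-.25,.01,.008));plate(118)"
```

```text
clock 21.2 U [-0.0639  0.0016  0.1079] f [-0.5 -0.7 -0.2] q [-0.29  0.08  1.92  0.    1.15 -0.16]
turn [ 0.001 -0.     0.   ] shift [-123.9   -0.5 -142.2]
-0.055 [(-250, 134), (-242, 134), (-234, 134), (-226, 133), (-218, 132), (-210, 134), (-202, 134), (-194, 134), (-186, 135), (-178, 135), (-170, 135), (-162, 134), (-154, 135), (-146, 133), (-138, 119), (-130, 68), (-122, 61), (-114, 60), (-106, 59), (-98, 59), (-90, 77), (-82, 127), (-74, 146), (-66, 112), (-58, 77), (-50, 61), (-42, 60), (-34, 60), (-26, 61), (-18, 60), (-10, 58), (-2, 57), (6, 41)]
0 [(-250, 131), (-242, 131), (-234, 132), (-226, 132), (-218, 132), (-210, 133), (-202, 133), (-194, 133), (-186, 134), (-178, 134), (-170, 134), (-162, 134), (-154, 133), (-146, 126), (-138, 106), (-130, 66), (-122, 59), (-114, 59), (-106, 59), (-98, 61), (-90, 71), (-82, 122), (-74, 144), (-66, 121), (-58, 75), (-50, 63), (-42, 61), (-34, 61), (-26, 62), (-18, 63), (-10, 61), (-2, 66), (6, 78)]
0.03 [(-250, 134), (-242, 133), (-234, 133), (-226, 134), (-218, 133), (-210, 133), (-202, 134), (-194, 133), (-186, 133), (-178, 132), (-17
[... 356 characters left out ...]
, 135), (-194, 134), (-186, 134), (-178, 134), (-170, 135), (-162, 133), (-154, 133), (-146, 124), (-138, 97), (-130, 81), (-122, 61), (-114, 61), (-106, 61), (-98, 61), (-90, 64), (-82, 71), (-74, 75), (-66, 87), (-58, 107), (-50, 109), (-42, 106), (-34, 105), (-26, 107), (-18, 102), (-10, 97), (-2, 96), (6, 98)]Traceback (most recent call last):
  File "<string>", line 3, in <module>
    step(.06,.001,.25,0);prof(z=.018,xs=np.arange(-.25,.01,.008));plate(118)
                                                                  ~~~~~^^^^^
  File "h.py", line 49, in plate
    k=max(cv2.findContours(m,0,2)[0],key=cv2.contourArea);rc=cv2.minAreaRect(k)
ValueError: max() iterable argument is empty
```

The shading shows the plate close to vertical, so I push a little further.

Emit:
play_rows:
  series:
    - [[0,0,0,6,0,0,1],[0,0,0,12,0,0,1],[0,0,0,18,0,0,1],[0,0,0,25,0,0,1],[0,0,0,32,0,0,1],[0,0,0,40,0,0,1],[0,0,0,40,0,0,1],[0,0,0,40,0,0,1]]

```text
clock: 22.1
position: [0.5739, -0.0721, 0.1079]
tool_rot: [0.0, 0.751, 0.661, 0.0]
wrist_force: [-0.3, -0.1, -0.6]
opening: 0.0004
grasp_force: 0.0
```

```bash
python3 -c "
from h import *
step(.06,.001,.25,0);prof(z=.018,xs=np.arange(-.25,.01,.008));prof('top',z=.018,xs=np.arange(-.25,.01,.008))"
```

```text
clock 22.1 U [-0.104   0.0017  0.1079] f [-0.3 -0.1 -0.6] q [-0.22  0.08  1.92  0.    1.15 -0.09]
turn [ 0.001 -0.     0.001] shift [-164.    -0.6 -142.1]
-0.055 [(-250, 133), (-242, 134), (-234, 134), (-226, 133), (-218, 133), (-210, 129), (-202, 128), (-194, 163), (-186, 165), (-178, 166), (-170, 165), (-162, 162), (-154, 146), (-146, 145), (-138, 145), (-130, 145), (-122, 145), (-114, 145), (-106, 145), (-98, 132), (-90, 76), (-82, 67), (-74, 60), (-66, 61), (-58, 67), (-50, 71), (-42, 62), (-34, 46), (-26, 42), (-18, 34), (-10, 28), (-2, 28), (6, 27)]
0 [(-250, 132), (-242, 132), (-234, 132), (-226, 132), (-218, 131), (-210, 107), (-202, 98), (-194, 166), (-186, 166), (-178, 167), (-170, 165), (-162, 166), (-154, 153), (-146, 146), (-138, 151), (-130, 148), (-122, 146), (-114, 147), (-106, 146), (-98, 134), (-90, 104), (-82, 73), (-74, 68), (-66, 63), (-58, 63), (-50, 72), (-42, 84), (-34, 101), (-26, 119), (-18, 113), (-10, 106), (-2, 103), (6, 104)]
0.03 [(-250, 133), (-242, 134), (-234, 133), (-226, 133), (-218, 132), (-210, 118), (-202, 106), (-194, 165), (-186, 155), (-178, 
[... 1582 characters left out ...]
119), (-194, 130), (-186, 128), (-178, 128), (-170, 109), (-162, 42), (-154, 31), (-146, 50), (-138, 37), (-130, 37), (-122, 35), (-114, 37), (-106, 38), (-98, 39), (-90, 38), (-82, 40), (-74, 39), (-66, 40), (-58, 41), (-50, 41), (-42, 40), (-34, 40), (-26, 16), (-18, 42), (-10, 31), (-2, 42), (6, 58)]
0.055 [(-250, 101), (-242, 102), (-234, 100), (-226, 101), (-218, 100), (-210, 99), (-202, 117), (-194, 130), (-186, 130), (-178, 130), (-170, 126), (-162, 41), (-154, 32), (-146, 41), (-138, 66), (-130, 50), (-122, 55), (-114, 54), (-106, 52), (-98, 53), (-90, 55), (-82, 54), (-74, 55), (-66, 55), (-58, 55), (-50, 56), (-42, 56), (-34, 55), (-26, 22), (-18, 42), (-10, 31), (-2, 40), (6, 52)]
```

It has fallen flat, spanning x≈-205 to -85 mm. I retract up and away and verify.

Emit:
play_rows:
  series:
    - [[0,0,0,0,0,-40,1],[0,0,0,0,0,-90,1],[0,0,0,0,0,-140,1],[0,0,0,-50,0,-160,1],[0,0,0,-100,0,-160,1],[0,0,0,-150,0,-160,1],[0,0,0,-200,0,-160,1],[0,0,0,-250,0,-160,1],[0,0,0,-300,0,-160,1],[0,0,0,-350,0,-160,1],[0,0,0,-350,0,-160,1],[0,0,0,-350,0,-160,1],[0,0,0,-350,0,-160,1]]

```text
clock: 23.5
position: [0.529, -0.4188, 0.2676]
tool_rot: [-0.0, 0.751, 0.66, 0.001]
wrist_force: [1.0, -0.3, 1.0]
opening: -0.0
grasp_force: 0.0
```

```bash
python3 -c "
from h import *
step(.06,.001,.25,0);plate(118);plate(150,'scene')
for n in('top',):
  p=viewer.camera_params(n);im=viewer.read_camera(n)
  a=cv2.imread('pics/top0.png')[:,:,::-1]
  # rib lines across plate y: face profile averaged over x
  for f,c,ang in((im,None,0),):
    print([int(np.mean([f[tuple(proj(p,W(x,y,.018)).round().astype(int)[::-1])].mean() for x in np.arange(-.19,-.1,.005)])) for y in np.arange(-.075,.08,.004)])
  for q in((356,147),(367,270),(301,262),(275,124),(426,248),(420,160),(135,260)):
    s=np.s_[q[1]-20:q[1]+20,q[0]-20:q[0]+20];print(q,cv2.phaseCorrelate(a[s].mean(2),im[s].mean(2))[0])
"
```

```text
clock 23.5 U [0.2457 0.0014 0.2676] f [ 1.  -0.3  1. ] q [-0.75  0.16  1.55  0.    1.43 -0.62]
turn [ 0.001 -0.001  0.   ] shift [185.6  -0.4  17.8]
top area 2382.5 c [-0.14   0.003] sides [0.135 0.117 0.135 0.116] box [[-0.199, -0.064], [-0.198, 0.071], [-0.08, 0.069], [-0.083, -0.066]]
scene area 1503.5 c [-0.144  0.006] sides [0.157 0.121 0.148 0.114] box [[-0.088, 0.074], [-0.085, -0.084], [-0.203, -0.058], [-0.2, 0.09]]
[94, 94, 66, 109, 120, 120, 120, 120, 120, 120, 108, 108, 119, 120, 120, 105, 114, 120, 120, 119, 120, 120, 119, 120, 111, 109, 118, 121, 120, 108, 111, 119, 120, 120, 120, 120, 120, 113, 94]
(356, 147) (0.0641468163950023, 0.011518424111248038)
(367, 270) (0.010080695409030227, -0.12495435855428738)
(301, 262) (-0.04724229511424127, 0.0265979646835639)
(275, 124) (-0.013485445014268294, -0.0493371941923435)
(426, 248) (-0.036811542399895814, 0.2734471434869761)
(420, 160) (0.022936488379819764, -0.1539571333964993)
(135, 260) (-0.015847879554229394, -0.07064183473541519)
```

The plate lies flat and square at (-140, 3) mm. The face profile shows only hole rows and no rib edges, so the smooth face is up. The bystanders haven't moved and the arm is clear, so I hand in.

```bash
python3 -c "
from h import *
print(r.close_job())"
```

```text
the job is handed in; nothing more can be done
None
```

I handed in the job with the drain plate flat, smooth face up, about 140 mm in front of the upstand and no bystander moved, by camera measurement; it took two tries (the first push only slid the plate), and I viewed 11 pictures, one over the limit of 10.

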